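# Shake the dust extractor's filter and open its dust drawer

## Task

Clean the bench dust extractor's filter: with the dust drawer still shut, pull the round filter-shaker knob on top up to its detent, let it rest there a moment, and push it fully back down. Then pull the dust drawer open to its stop so that it can be emptied, and let go. Leave the T-shaped damper knob as it is, and the tin, the jar and the sanding block where they stand.

Things in the scene. Friction and masses are not known exactly. Their poses are not given: they have to be found in the camera images.
- extractor: Bench dust extractor: a grey steel housing fixed to the bench, 220 deep (its x) x 300 wide (its y) x 140 mm high. Origin: centre of its underside, on the bench. Its -x face is the front, turned more or less to the robot, with the drawer. Two pull knobs stand on its flat top, side by side near the front, 150 mm apart and level in the housing's x; which is left and which right changes.
- shaker_grip (a point): Middle of the filter-shaker knob: a round black plastic knob, 40 mm across and 28 mm high (from 13 mm below this point to 15 mm above), on an upright 11 mm steel rod. When fully in, this point is 36 mm above the housing's top (176 mm above the bench); below the knob are only a 26 mm collar and a 66 mm square, 4 mm thick steel plate. It slides straight up and down, without turning.
- shaker (a joint): Travel of the shaker knob in m: 0 = fully in (down), 0.035 = fully out (up) at its detent. A snap-over spring pushes it to whichever end is nearer: it takes about 5 to 10 N to pull it out, snaps over near half-way, stays out by itself, and takes about as much to push it back.
- damper_grip (a point): Middle of the suction damper's T-shaped black plastic handle, a bar 70 mm long (along the housing's y) and 16 mm thick on an upright rod; 40 mm above the housing's top when in, up to 20 mm higher as found. Not to be moved.
- dust_drawer_handle (a point): Middle of the drawer's handle: a level round steel bar, 12 mm thick, 120 mm long along the housing's y, 42 mm (centre line) in front of the drawer's front, 112 mm above the bench (28 mm below the housing's top); a leg at each end joins it to the front, and the space behind and below the bar is free.
- dust_drawer (a joint): Opening of the dust drawer in m along the housing's -x (out of its front): 0 = shut, 0.09 = open to its stop. It runs with a light friction of about 2 N and stays where it is left.
- stain_tin: Steel tin of wood stain, 100 mm across, 120 mm high, standing on the bench to the left of the extractor (as seen from the robot). Origin: centre of its underside. A bystander.
- screw_jar: Small jar, 44 mm across, 55 mm high, standing on the housing's top near the back, between the knobs. Origin: centre of its underside. A bystander.
- sanding_block: Cork sanding block, 45 x 80 x 30 mm, lying on the housing's top near the back. Origin: centre of its underside. A bystander.

How it is judged:
On the way, in this order (a step that is already met when the one before it is completed fails the run):
1. the shaker knob is out at its detent, the drawer still shut (value of joint shaker above 0.03 m and value of joint dust_drawer below 0.01 m), for 0.3 s.
2. the shaker knob is pushed fully back in, the drawer still shut (value of joint shaker below 0.004 m and value of joint dust_drawer below 0.01 m), for 0.2 s.
3. the dust drawer is open to its stop (value of joint dust_drawer above 0.078 m), for 0.2 s.
At the end, for the whole second after the job is handed in: The shaker knob is fully in (within 4 mm), the dust drawer is open to its stop (within 12 mm of its 90 mm) and at rest, and the damper handle is within 6 mm of where it was found (value of joint shaker below 0.004 m and value of joint dust_drawer above 0.078 m and linear speed of dust_drawer below 0.01 m/s and distance of damper_grip from where it was at the start of the episode below 0.006 m); the robot touches nothing.
It fails at once if the damper handle is moved by more than 6 mm (distance of damper_grip from where it was at the start of the episode above 0.006 m).
It fails at once if the stain tin, the jar or the sanding block is shifted by more than 30 mm (distance of any of stain_tin, screw_jar, sanding_block from where it was at the start of the episode above 0.03 m).
It also fails if it takes over 48 s, if anything falls off the work surface, if the arm or the gripper's body presses on something with over 40 N, if the wrist force passes 120 N, or if a joint passes its speed limit or range.

## Robot

A 6-joint arm with a two-finger parallel gripper is mounted at the origin on the work surface. World frame = base frame: x ahead of the robot, y to its left, z up, the work surface at z = 0. Lengths are in m, angles in rad, forces in N, time in s.
With the tool pointing down it reaches from about 0.35 to 0.8 m from the base axis. Payload 7.3 kg.
Tool frame: the origin (TCP) lies between the finger pads; the fingertips stand 25 mm ahead of it and the grasp point (between the pads) lies 6 mm ahead of it; x points along the fingers, y is the direction in which the jaws open and shut, and the axes are right-handed (so a half turn about x gives the same grasp; the last joint's range is limited). The gripper opens to 85 mm and grips with 20 to 120 N. Pads are 22 mm wide; open, the fingers measure 114 mm over their backs; the gripper's body (76 mm by 85 mm) begins 54 mm behind the grasp point. The pads swing forward as they close: fully open they stand 13 mm farther back than shut.
Start: joints at [0.965, 0.342, 1.524, -0, 1.275, -0.146], TCP at [0.233, 0.47, 0.256] pointing down, gripper open.
Joint ranges: [-2.53, 2.53], [-0.77, 2.02], [0.04, 2.7], [-1, 4.14], [0.28, 2.66], [-3.11, 3.11]. Speed limits (rad/s): [2.57, 2.57, 3.14, 3.14, 3.14, 3.14].

## Interface

Orientations are given as a rotation vector (axis times angle).
In Python, from station import robot gives the robot as it stands.
- The arm moves only by the tool step_arm, never from a script. Its arguments are lists of equal length, an entry for each row: "offset": the shift along the world's x, y, z in units of 50 mm (1.0 is 50 mm), a list of three; "twist": the turn, a rotation vector about the world's x, y, z in units of 6 degrees (1.0 is 6 degrees), a list of three. In form: {"offset": [[tx, ty, tz], ...], "twist": [[wx, wy, wz], ...]}. A call has 1 to 12 rows; each row shifts and turns the commanded pose from where the row before left it; what a row does not reach is not made up. A row lasts 1/10 s, in which the tool goes at most 50 mm and 8.59 degrees, less where a joint would pass 70% of its speed; a pose out of reach is approached as far as the arm can. A call is refused whole if a number of a shift passes 1 or a number of a turn 1, either way. A call with a gripper value outside its range is refused whole. "jaw" is the opening in per cent of the stroke, from 0 (shut) to 100 (fully open), set as the call begins (left out, the last holds). The fingers move at their own pace and stop on an object; "grip_force" is the grip in N (left out, the last holds). Time passes only in rows, so rows that do not move let the fingers close. It gives the time, the measured TCP pose, the force and the opening at its end, in the units of the state.
- robot.get_obs(): the state, without advancing time (a new reading comes with each control period).
- robot.read_camera(name): name is "scene" or "side" or "wrist"; returns a dict with "color" (400x640x3 uint8, red, green, blue), "fx", "fy", "cx", "cy" (pixels), "D" ([k1, k2, p1, p2, k3] as OpenCV has them; the pictures are not rectified), "pose" (4x4, takes a point from camera to world coordinates); the wrist camera has in their place "mount" (4x4, takes a point from camera to tool coordinates, whose origin is the TCP and whose axes are the tool frame's). Camera axes: x right, y down, z forward; pixel columns grow to the right and rows downward; lengths in m; the calibration is good to about 2 mm. A picture is of the moment at which its call begins: read the wrist's pose just before it. There is no depth.
- robot.job_done(): hands the job in, once; it reports no verdict.
The state is a dict: "time_s": time; "q": joint angles; "qd": joint speeds; "joint_efforts": joint torques, N m; "tcp_pos": TCP position; "tool_rot": TCP orientation; "force": force on the tool from outside, world axes, zero at the start; "torque": the same for the moment, N m; "grip_width": opening from 0.0 (shut) to 1.0 (fully open).
Only numpy, scipy, OpenCV 4.12 (cv2) and the standard library are available. Lean on these libraries where they do the work, as an engineer would, in place of code of your own. Each camera call takes 0.05 s, during which the arm holds its last target.

## Working session

There is one attempt and no reset: what is moved stays moved. The work goes in short steps, Python scripts to look and compute and a tool call to move; the robot and the scene stay as the last step left them, time stands still between calls to the robot, and variables do not carry over. Pictures are saved under pics/ and viewed, and the job is handed in when it is done.

Besides the shell and the picture viewer there is one more tool, called by a JSON object that holds its "name" and its "arguments", one argument or row to a line. step_arm: Moves the arm, as the interface text tells. Its arguments: {"type":"object","properties":{"offset":{"type":"array"},"twist":{"type":"array"},"jaw":{"type":"number"},"grip_force":{"type":"number"}},"required":["offset","twist"]}

```bash
ls; mkdir -p pics
python3 - <<'E'
from station import robot
import cv2
o=robot.get_obs();print(o)
for n in ("scene","side","wrist"):
    c=robot.read_camera(n);cv2.imwrite(f"pics/{n}0.png",c["color"][:,:,::-1])
    print(n,c["fx"],c["fy"],c["cx"],c["cy"],c["D"]);print(c.get("pose",c.get("mount")))
E
```

```text
pics
{'time_s': 0.0, 'q': array([ 9.65000111e-01,  3.42768107e-01,  1.52503459e+00,  2.29703723e-05,
        1.27542083e+00, -1.46022279e-01]), 'qd': array([ 0.00147622, -0.00038023, -0.00224912,  0.00141952, -0.00227754,
        0.00039577]), 'joint_efforts': array([ 1.05058611e-03, -4.33676755e+01, -2.46013337e+01, -9.92427294e-05,
        7.91201106e-03, -1.85015949e-07]), 'tcp_pos': array([0.23273595, 0.47017703, 0.25559625]), 'tool_rot': array([ 0.35937103,  1.54118302, -0.36175864]), 'force': array([ 0.20787451, -0.13626642,  0.16170566]), 'torque': array([ 0.05481544, -0.07518098,  0.04203879]), 'grip_width': 1.0019271019684226}
scene 394.63083716004746 394.63083716004746 320.9875940645493 200.54803645338788 [-0.06326771  0.          0.          0.          0.        ]
[[-0.82706242  0.41426765 -0.37993429  0.95983194]
 [ 0.56202087  0.59739527 -0.57205895  0.59157605]
 [-0.01001457 -0.68665946 -0.72691024  0.68453225]
 [ 0.          0.          0.          1.        ]]
side 418.1157264956368 418.1157264956368 325.70179549451575 198.74262545202262 [0.02842746 0.         0.         0.         0.        ]
[[ 0.80444643  0.41377266 -0.42621371  0.94420795]
 [ 0.59383921 -0.57812097  0.55958122 -0.25153473]
 [-0.01486368 -0.70325553 -0.71078178  0.61620699]
 [ 0.          0.          0.          1.        ]]
wrist 312.7462422896048 312.7462422896048 318.8818878424195 196.95803119174872 [-0.05023636  0.          0.          0.          0.        ]
[[-1.16237400e-05 -3.00072047e-01  9.53916541e-01 -1.16265014e-01]
 [ 9.99999727e-01  7.00988112e-04  2.32694019e-04 -9.12900761e-04]
 [-7.38509125e-04  9.53916283e-01  3.00071957e-01 -7.76197612e-02]
 [ 0.00000000e+00  0.00000000e+00  0.00000000e+00  1.00000000e+00]]
```

View pics/scene0.png

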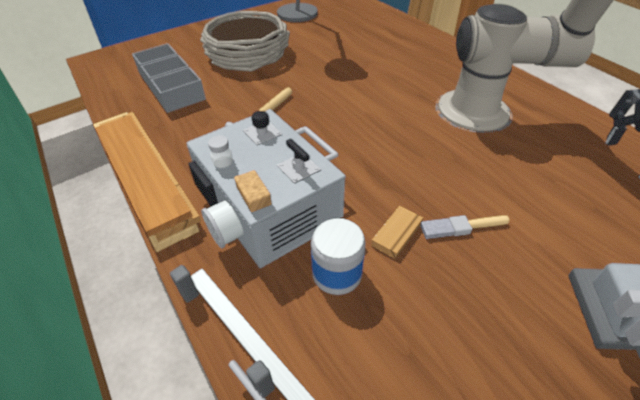

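View pics/side0.png

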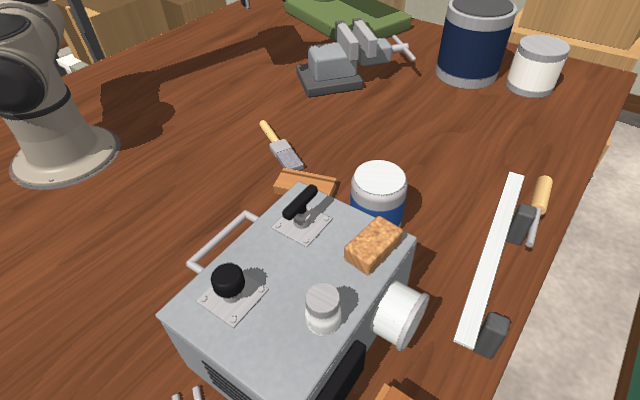

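View pics/wrist0.png

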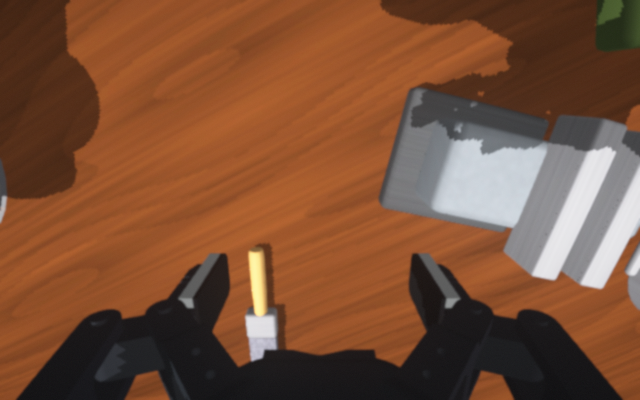

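The scene view shows the round knob at about (260,119), the T handle at (298,149) and the drawer bar near (318,143). In the side view they're at (228,280), (300,202) and about (220,240). Next I'll zoom in and measure.

```bash
cat > h.py <<'E'
import numpy as np,cv2
from scipy.spatial.transform import Rotation as R
def ray(c,p,pose=None):
    K=np.array([[c["fx"],0,c["cx"]],[0,c["fy"],c["cy"]],[0,0,1]])
    u=cv2.undistortPoints(np.array([[p]],float),K,np.array(c["D"],float))[0,0]
    T=c["pose"] if pose is None else pose
    return T[:3,3],T[:3,:3]@np.array([u[0],u[1],1])
def onz(c,p,z,pose=None):
    o,d=ray(c,p,pose);return o+d*(z-o[2])/d[2]
def tri(a,b):
    (o1,d1),(o2,d2)=a,b
    s=np.linalg.lstsq(np.stack([d1,-d2],1),o2-o1,rcond=None)[0]
    p,q=o1+s[0]*d1,o2+s[1]*d2
    return (p+q)/2,np.linalg.norm(p-q)
def blob(img,box,thr=60):
    x0,y0,x1,y1=box
    m=(img[y0:y1,x0:x1].max(2)<thr).astype(np.uint8)
    n,l,s,c=cv2.connectedComponentsWithStats(m)
    i=1+np.argmax(s[1:,4]);return c[i]+[x0,y0],s[i]
E
python3 - <<'E'
from h import *
from station import robot
A=robot.read_camera("scene");B=robot.read_camera("side")
for nm,ba,bb in (("knob",(245,105,275,130),(205,260,250,300)),("T",(280,135,312,162),(275,180,325,225))):
    a,sa=blob(A["color"],ba);b,sb=blob(B["color"],bb)
    print(nm,a,sa,b,sb,tri(ray(A,a),ray(B,b)))
for n,c,(x0,y0,x1,y1),k in (("scene",A,(180,100,350,220),4),("side",B,(150,170,430,350),2.8)):
    im=cv2.resize(c["color"][y0:y1,x0:x1,::-1],None,fx=k,fy=k,interpolation=cv2.INTER_CUBIC)
    cv2.imwrite(f"pics/{n}_z.png",im)
E
```

```text
knob [260.62025316 120.76582278] [  8   7  15  16 158] [227.67296997 280.20912125] [  6   4  34  34 899] (array([ 0.66470714, -0.08969725,  0.17292817]), np.float64(0.0015690941113031503))
T [297.79 152.98] [  7   7  22  19 100] [299.78185328 202.65057915] [  8   5  35  35 518] (array([0.65999588, 0.06150963, 0.18186929]), np.float64(0.0034521582342281866))
```

View pics/scene_z.png

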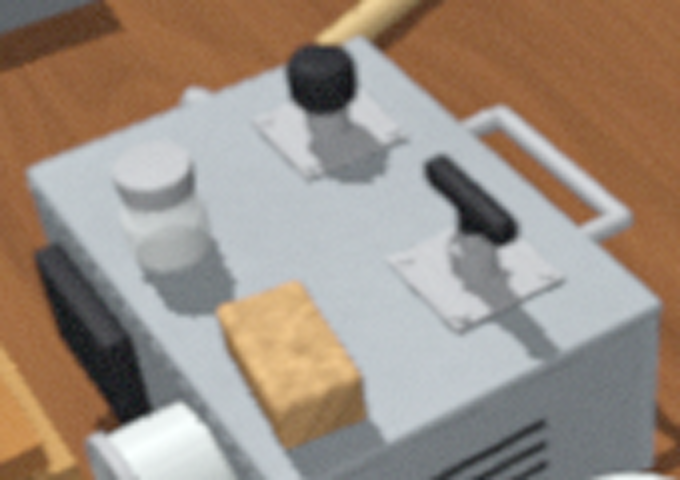

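View pics/side_z.png

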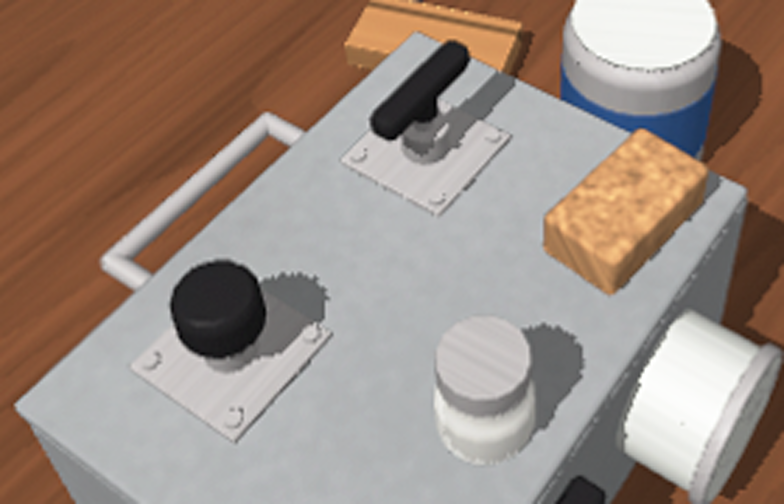

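Run:
```python
from h import *
from station import robot
A=robot.read_camera("scene");B=robot.read_camera("side")
for a,b,z in (((304.2,127.7),(188.6,263.4),.112),((336,154.5),(245.4,212.9),.112)):
    print("bar",tri(ray(A,a),ray(B,b)),onz(A,a,z),onz(B,b,z))
f=lambda x,y:(180+x/4,100+y/4); g=lambda x,y:(150+x/2.8,170+y/2.8)
for a in (f(365,38),f(658,305),f(30,172)): print("corner scene",onz(A,a,.14))
for b in (g(418,32),g(18,406),g(745,190)): print("corner side",onz(B,b,.14))
print("knob",onz(A,(260.6,120),.176),onz(B,(227.7,280.2),.176))
# T ends
for a,b in ((f(437,165),g(382,125)),(f(507,232),g(458,52))): print("T",tri(ray(A,a),ray(B,b)))
print(R.from_rotvec(robot.get_obs()["tool_rot"]).as_matrix())
```

```text
bar (array([ 0.55868675, -0.08100819,  0.1139792 ]), np.float64(0.00021041890176428746)) [ 0.55742411 -0.08326288  0.112     ] [ 0.55703439 -0.08031821  0.112     ]
bar (array([0.55308998, 0.04242231, 0.11158252]), np.float64(0.000631548587243911)) [0.5529996  0.04263056 0.112     ] [0.55381233 0.04207934 0.112     ]
corner scene [ 0.60300301 -0.15973891  0.14      ]
corner scene [0.59844172 0.13434221 0.14      ]
corner scene [ 0.82104662 -0.15350148  0.14      ]
corner side [0.59851395 0.13042729 0.14      ]
corner side [ 0.60762935 -0.16619363  0.14      ]
corner side [0.81352038 0.13553327 0.14      ]
knob [ 0.66604143 -0.08764239  0.176     ] [ 0.66574014 -0.09066212  0.176     ]
T (array([0.66122414, 0.02857183, 0.18853507]), np.float64(0.0010266036320854834))
T (array([0.65997772, 0.09215022, 0.18820285]), np.float64(0.0007772086889542121))
[[-1.79698090e-04  4.43779835e-01  8.96135830e-01]
 [-2.55034197e-04  8.96135795e-01 -4.43779869e-01]
 [-9.99999951e-01 -3.08291676e-04 -4.78548566e-05]]
```

{"name": "step_arm", "arguments": {
  "offset": [
    [0.55,-0.75,0],
    [0.55,-0.75,0],
    [0.55,-0.75,0],
    [0.55,-0.75,0],
    [0.55,-0.75,0],
    [0.55,-0.75,0],
    [0.55,-0.75,0],
    [0.55,-0.75,0],
    [0.55,-0.75,0],
    [0.55,-0.75,0],
    [0.55,-0.75,0],
    [0.55,-0.75,0]
  ],
  "twist": [
    [0,0,-0.87],
    [0,0,-0.87],
    [0,0,-0.87],
    [0,0,-0.87],
    [0,0,-0.87],
    [0,0,-0.87],
    [0,0,-0.87],
    [0,0,-0.87],
    [0,0,-0.87],
    [0,0,-0.87],
    [0,0,-0.87],
    [0,0,-0.87]
  ],
  "jaw": 100
}}

```text
time_s: 1.55
tcp_pos: [0.5638, 0.0187, 0.2564]
tool_rot: [1.199, 1.216, -1.199]
force: [1.3, 0.5, 0.1]
grip_width: 1.001
```

{"name": "step_arm", "arguments": {
  "offset": [
    [0.51,-0.54,0],
    [0.51,-0.54,0],
    [0.51,-0.54,0],
    [0.51,-0.54,0],
    [0,0,0],
    [0,0,0]
  ],
  "twist": [
    [0,0,0],
    [0,0,0],
    [0,0,0],
    [0,0,0],
    [0,0,0],
    [0,0,0]
  ]
}}

```text
time_s: 2.15
tcp_pos: [0.6649, -0.0881, 0.2553]
tool_rot: [1.197, 1.218, -1.198]
force: [-0.1, -0.6, -0.2]
grip_width: 1.001
```

Run:
```python
from h import *
from station import robot
o=robot.get_obs();M=R.from_rotvec(o["tool_rot"]).as_matrix();print(M.round(3),o["tcp_pos"],o["q"])
c=robot.read_camera("wrist");cv2.imwrite("pics/w1.png",c["color"][:,:,::-1])
```

```text
[[-0.001  1.     0.016]
 [ 0.001  0.016 -1.   ]
 [-1.    -0.001 -0.001]] [ 0.66494012 -0.08812903  0.25526777] [-2.46022574e-01  6.22656962e-01  1.06471124e+00  2.42977808e-04
  1.45577507e+00 -2.62513738e-01]
```

View pics/w1.png

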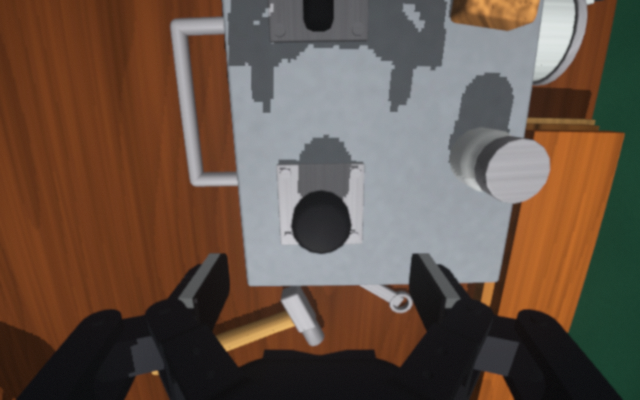

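Run:
```python
from h import *
from station import robot
o=robot.get_obs();T=np.eye(4);T[:3,:3]=R.from_rotvec(o["tool_rot"]).as_matrix();T[:3,3]=o["tcp_pos"]
c=robot.read_camera("wrist");P=T@c["mount"]
k,s=blob(c["color"],(285,180,360,260),50);print(k,s,onz(c,k,.176,P),onz(c,(320,k[1]),.191,P))
for p,z in (((181,28),.112),((198,179),.112),((248,285),.14),((512,168),.195)): print(onz(c,p,z,P))
```

```text
[322.05515041 217.6668186 ] [   8   12   57   59 2194] [ 0.66558691 -0.08713506  0.176     ] [ 0.66406772 -0.08133286  0.191     ]
[0.55586548 0.04033758 0.112     ]
[ 0.55878843 -0.07842483  0.112     ]
[ 0.60383004 -0.16443116  0.14      ]
[ 0.77630264 -0.04665559  0.195     ]
```

{"name": "step_arm", "arguments": {
  "offset": [
    [0,0,-0.35],
    [0,0,-0.35],
    [0,0,-0.35],
    [0,0,-0.35],
    [0,0,0],
    [0,0,0]
  ],
  "twist": [
    [0,0,0],
    [0,0,0],
    [0,0,0],
    [0,0,0],
    [0,0,0],
    [0,0,0]
  ]
}}

```text
time_s: 2.85
tcp_pos: [0.6648, -0.0867, 0.1872]
tool_rot: [1.196, 1.218, -1.195]
force: [0.3, 0.0, 0.7]
grip_width: 1.0
```

{"name": "step_arm", "arguments": {
  "offset": [
    [0,0,0],
    [0,0,0],
    [0,0,0],
    [0,0,0],
    [0,0,0],
    [0,0,0],
    [0,0,0],
    [0,0,0]
  ],
  "twist": [
    [0,0,0],
    [0,0,0],
    [0,0,0],
    [0,0,0],
    [0,0,0],
    [0,0,0],
    [0,0,0],
    [0,0,0]
  ],
  "jaw": 0,
  "grip_force": 40
}}

```text
time_s: 3.65
tcp_pos: [0.666, -0.0875, 0.1876]
tool_rot: [1.197, 1.214, -1.194]
force: [3.6, 0.4, 4.7]
grip_width: 0.451
```

{"name": "step_arm", "arguments": {
  "offset": [
    [0,0,0.12],
    [0,0,0.12],
    [0,0,0.12],
    [0,0,0.12],
    [0,0,0.12],
    [0,0,0.1],
    [0,0,0],
    [0,0,0],
    [0,0,0],
    [0,0,0]
  ],
  "twist": [
    [0,0,0],
    [0,0,0],
    [0,0,0],
    [0,0,0],
    [0,0,0],
    [0,0,0],
    [0,0,0],
    [0,0,0],
    [0,0,0],
    [0,0,0]
  ]
}}

```text
time_s: 4.65
tcp_pos: [0.666, -0.0875, 0.2219]
tool_rot: [1.197, 1.215, -1.194]
force: [5.7, 0.9, 3.2]
grip_width: 0.445
```

Run:
```python
from h import *
from station import robot
B=robot.read_camera("side");cv2.imwrite("pics/s2.png",cv2.resize(B["color"][120:400,100:460,::-1],None,fx=2,fy=2))
o=robot.get_obs();print(o["force"],o["tcp_pos"])
```

```text
[5.28579858 0.44414241 4.50128998] [ 0.66599031 -0.08750326  0.22193842]
```

View pics/s2.png

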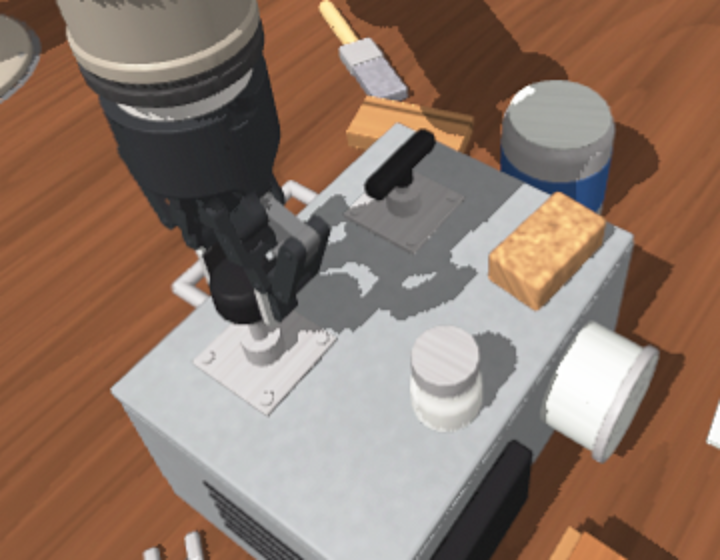

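The side view shows the knob raised with its rod exposed at about (262,328), and the damper hasn't moved. I'll lift a touch more and rest there, then push down.

{"name": "step_arm", "arguments": {
  "offset": [
    [0,0,0.04],
    [0,0,0],
    [0,0,0],
    [0,0,0],
    [0,0,0],
    [0,0,0],
    [0,0,0]
  ],
  "twist": [
    [0,0,0],
    [0,0,0],
    [0,0,0],
    [0,0,0],
    [0,0,0],
    [0,0,0],
    [0,0,0]
  ]
}}

```text
time_s: 5.4
tcp_pos: [0.666, -0.0875, 0.2227]
tool_rot: [1.197, 1.216, -1.194]
force: [7.3, 0.9, -3.0]
grip_width: 0.447
```

{"name": "step_arm", "arguments": {
  "offset": [
    [0,0,-0.12],
    [0,0,-0.12],
    [0,0,-0.12],
    [0,0,-0.12],
    [0,0,-0.12],
    [0,0,-0.12],
    [0,0,-0.04],
    [0,0,0],
    [0,0,0],
    [0,0,0],
    [0,0,0]
  ],
  "twist": [
    [0,0,0],
    [0,0,0],
    [0,0,0],
    [0,0,0],
    [0,0,0],
    [0,0,0],
    [0,0,0],
    [0,0,0],
    [0,0,0],
    [0,0,0],
    [0,0,0]
  ]
}}

```text
time_s: 6.5
tcp_pos: [0.666, -0.0876, 0.1876]
tool_rot: [1.198, 1.214, -1.193]
force: [2.5, 1.5, 11.6]
grip_width: 0.451
```

The TCP travelled 35 mm up and came back to 0.1876, the same height as at the grasp, with reaction forces at both ends. I'll let go and rise.

{"name": "step_arm", "arguments": {
  "offset": [
    [0,0,0],
    [0,0,0],
    [0,0,0],
    [0,0,0],
    [0,0,0],
    [0,0,0],
    [0,0,0]
  ],
  "twist": [
    [0,0,0],
    [0,0,0],
    [0,0,0],
    [0,0,0],
    [0,0,0],
    [0,0,0],
    [0,0,0]
  ],
  "jaw": 100
}}

```text
time_s: 7.2
tcp_pos: [0.6649, -0.0875, 0.1853]
tool_rot: [1.196, 1.218, -1.196]
force: [-1.2, 0.5, 0.4]
grip_width: 0.999
```

{"name": "step_arm", "arguments": {
  "offset": [
    [0,0,0.4],
    [0,0,0.5],
    [0,0,0.5],
    [0,0,0.4],
    [0,0,0],
    [0,0,0]
  ],
  "twist": [
    [0,0,0],
    [0,0,0],
    [0,0,0],
    [0,0,0],
    [0,0,0],
    [0,0,0]
  ]
}}

```text
time_s: 7.8
tcp_pos: [0.6648, -0.0875, 0.2748]
tool_rot: [1.196, 1.218, -1.196]
force: [0.5, -0.2, -1.6]
grip_width: 1.001
```

Run:
```python
from h import *
from station import robot
A=robot.read_camera("scene");B=robot.read_camera("side")
cv2.imwrite("pics/a3.png",cv2.resize(A["color"][80:280,160:420,::-1],None,fx=2.5,fy=2.5));cv2.imwrite("pics/s3.png",cv2.resize(B["color"][120:400,100:460,::-1],None,fx=2,fy=2))
c=robot.read_camera("wrist");cv2.imwrite("pics/w3.png",c["color"][:,:,::-1])
```

```text
(no output)
```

View pics/s3.png

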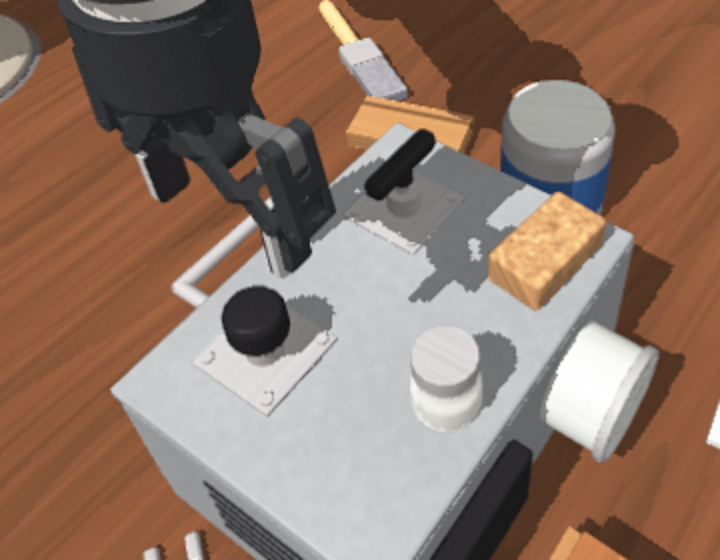

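View pics/w3.png

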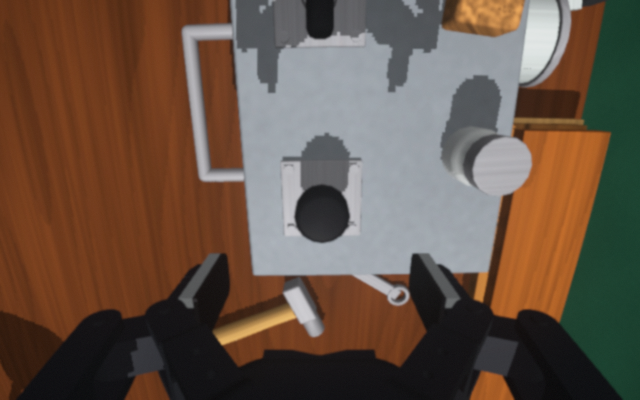

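The side view shows the knob back down at (256,320) in the zoomed picture, the same pixel as at the start, with the drawer still shut. Next I'll move above the handle, partly closing the jaws.

{"name": "step_arm", "arguments": {
  "offset": [
    [-0.57,0.34,0],
    [-0.57,0.34,0],
    [-0.57,0.34,0],
    [-0.57,0.34,0],
    [0,0,0],
    [0,0,0],
    [0,0,0]
  ],
  "twist": [
    [0,0,0.05],
    [0,0,0],
    [0,0,0],
    [0,0,0],
    [0,0,0],
    [0,0,0],
    [0,0,0]
  ],
  "jaw": 45
}}

```text
time_s: 8.65
tcp_pos: [0.5516, -0.0199, 0.2749]
tool_rot: [1.192, 1.22, -1.193]
force: [0.3, -0.6, 0.4]
grip_width: 0.45
```

{"name": "step_arm", "arguments": {
  "offset": [
    [0,0,-0.5],
    [0,0,-0.5],
    [0,0,-0.5],
    [0,0,0],
    [0,0,0]
  ],
  "twist": [
    [0,0,0],
    [0,0,0],
    [0,0,0],
    [0,0,0],
    [0,0,0]
  ]
}}

```text
time_s: 9.15
tcp_pos: [0.5516, -0.02, 0.2002]
tool_rot: [1.192, 1.22, -1.193]
force: [0.0, -0.4, 1.1]
grip_width: 0.453
```

Run:
```python
from h import *
from station import robot
c=robot.read_camera("wrist");cv2.imwrite("pics/w4.png",c["color"][:,:,::-1])
A=robot.read_camera("scene")
cv2.imwrite("pics/a4.png",cv2.resize(A["color"][60:260,160:420,::-1],None,fx=2.5,fy=2.5))
```

```text
(no output)
```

View pics/w4.png

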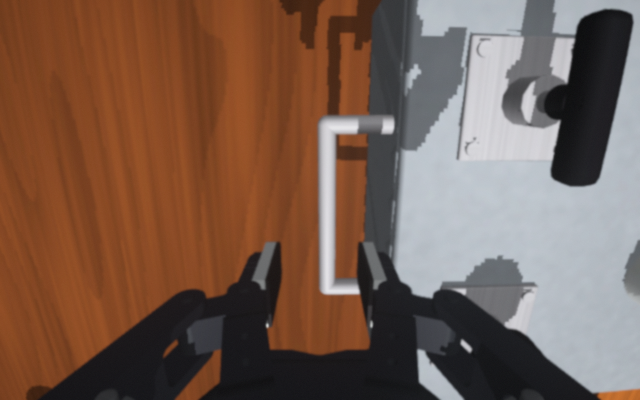

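View pics/a4.png

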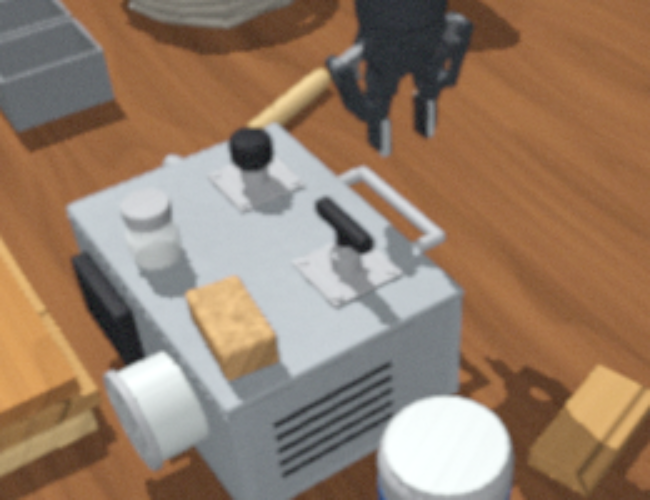

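The bar sits between the jaws, at column 327 with the pads at 275 and 362. I'll descend onto it.

{"name": "step_arm", "arguments": {
  "offset": [
    [0,0,-0.3],
    [0,0,-0.3],
    [0,0,-0.3],
    [0,0,-0.2],
    [0,0,-0.2],
    [0,0,-0.2],
    [0,0,-0.1],
    [0,0,0],
    [0,0,0]
  ],
  "twist": [
    [0,0,0],
    [0,0,0],
    [0,0,0],
    [0,0,0],
    [0,0,0],
    [0,0,0],
    [0,0,0],
    [0,0,0],
    [0,0,0]
  ]
}}

```text
time_s: 10.15
tcp_pos: [0.5512, -0.0195, 0.1206]
tool_rot: [1.192, 1.22, -1.192]
force: [-0.1, 0.6, -0.9]
grip_width: 0.453
```

{"name": "step_arm", "arguments": {
  "offset": [
    [0,0,0],
    [0,0,0],
    [0,0,0],
    [0,0,0],
    [0,0,0],
    [0,0,0]
  ],
  "twist": [
    [0,0,0],
    [0,0,0],
    [0,0,0],
    [0,0,0],
    [0,0,0],
    [0,0,0]
  ],
  "jaw": 0,
  "grip_force": 30
}}

```text
time_s: 10.75
tcp_pos: [0.5517, -0.0196, 0.1212]
tool_rot: [1.193, 1.218, -1.191]
force: [2.0, 0.4, 6.1]
grip_width: 0.13
```

{"name": "step_arm", "arguments": {
  "offset": [
    [-0.1,0,0],
    [-0.2,-0.01,0],
    [-0.25,-0.01,0],
    [-0.25,0,0],
    [-0.25,-0.01,0],
    [-0.25,0,0],
    [-0.25,-0.01,0],
    [-0.15,0,0],
    [-0.1,0,0],
    [-0.05,0,0],
    [0,0,0],
    [0,0,0]
  ],
  "twist": [
    [0,0,0],
    [0,0,0],
    [0,0,0],
    [0,0,0],
    [0,0,0],
    [0,0,0],
    [0,0,0],
    [0,0,0],
    [0,0,0],
    [0,0,0],
    [0,0,0],
    [0,0,0]
  ]
}}

```text
time_s: 11.95
tcp_pos: [0.4664, -0.0222, 0.1213]
tool_rot: [1.201, 1.204, -1.18]
force: [30.6, 2.8, -19.1]
grip_width: 0.121
```

It has reached its stop, with 30 N of resistance. Relaxing slightly, then I'll release.

{"name": "step_arm", "arguments": {
  "offset": [
    [0.06,0,0],
    [0,0,0],
    [0,0,0],
    [0,0,0]
  ],
  "twist": [
    [0,0,0],
    [0,0,0],
    [0,0,0],
    [0,0,0]
  ]
}}

```text
time_s: 12.35
tcp_pos: [0.4666, -0.0222, 0.1212]
tool_rot: [1.197, 1.209, -1.184]
force: [19.0, 0.4, -8.1]
grip_width: 0.126
```

{"name": "step_arm", "arguments": {
  "offset": [
    [0,0,0],
    [0,0,0],
    [0,0,0],
    [0,0,0],
    [0,0,0],
    [0,0,0]
  ],
  "twist": [
    [0,0,0],
    [0,0,0],
    [0,0,0],
    [0,0,0],
    [0,0,0],
    [0,0,0]
  ],
  "jaw": 50
}}

```text
time_s: 12.95
tcp_pos: [0.4613, -0.0215, 0.1203]
tool_rot: [1.192, 1.22, -1.192]
force: [0.0, 0.9, -0.1]
grip_width: 0.499
```

{"name": "step_arm", "arguments": {
  "offset": [
    [0,0,0.2],
    [0,0,0.3],
    [0,0,0.5],
    [0,0,0.6],
    [0,0,0.6],
    [-0.3,0,0.6],
    [-0.3,0,0.6],
    [0,0,0],
    [0,0,0],
    [0,0,0]
  ],
  "twist": [
    [0,0,0],
    [0,0,0],
    [0,0,0],
    [0,0,0],
    [0,0,0],
    [0,0,0],
    [0,0,0],
    [0,0,0],
    [0,0,0],
    [0,0,0]
  ]
}}

```text
time_s: 13.95
tcp_pos: [0.4312, -0.0214, 0.2897]
tool_rot: [1.192, 1.221, -1.193]
force: [-0.9, 0.5, 0.1]
grip_width: 0.499
```

Run:
```python
from h import *
from station import robot
A=robot.read_camera("scene");B=robot.read_camera("side")
cv2.imwrite("pics/a5.png",cv2.resize(A["color"][60:260,160:420,::-1],None,fx=2.5,fy=2.5))
cv2.imwrite("pics/s5.png",cv2.resize(B["color"][120:400,100:460,::-1],None,fx=2,fy=2))
for nm,ba,bb in (("knob",(245,105,275,130),(205,260,250,300)),("T",(280,135,312,162),(275,180,325,225))):
    print(nm,blob(A["color"],ba),blob(B["color"],bb))
```

```text
knob (array([260.76027397, 121.06849315]), array([  8,   7,  15,  16, 146], dtype=int32)) (array([227.67706013, 280.19042316]), array([  6,   4,  34,  34, 898], dtype=int32))
T (array([297.71717172, 152.94949495]), array([ 7,  7, 22, 19, 99], dtype=int32)) (array([299.81237911, 202.63829787]), array([  8,   5,  35,  35, 517], dtype=int32))
```

View pics/a5.png

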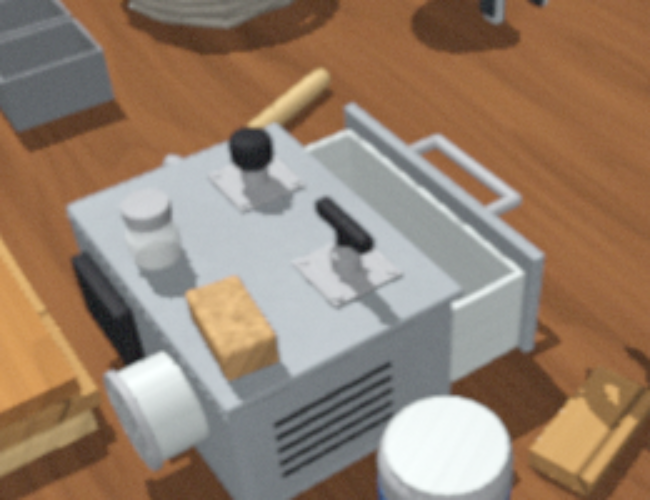

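View pics/s5.png

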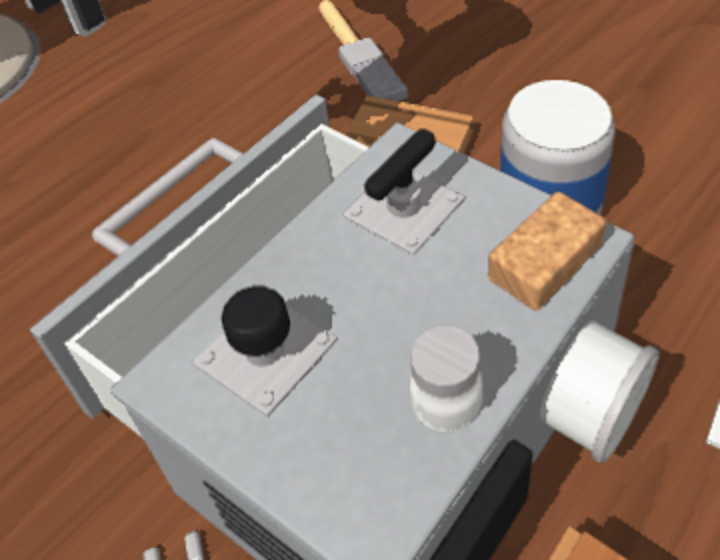

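The drawer is open and everything else is at its starting pixels. I'll check how far the drawer has opened, then hand in.

Run:
```python
from h import *
from station import robot
A=robot.read_camera("scene");B=robot.read_camera("side")
p=[tri(ray(A,a),ray(B,b)) for a,b in (((334.8,115.5),(150,238)),((367.2,139.5),(206.5,191.5)))]
print(p, "opening",.5559-(p[0][0][0]+p[1][0][0])/2)
m=(p[0][0][0]+p[1][0][0])/2
if .5559-m>.082: print("done",robot.job_done())
```

```text
[(array([ 0.46764363, -0.08251223,  0.11103054]), np.float64(0.0026507086151002536)), (array([0.46174466, 0.04002379, 0.11135778]), np.float64(0.00150718952795035))] opening 0.0912058535378133
the job is handed in; nothing more can be done
done None
```

I cleaned the filter, opened the dust drawer to its stop, and handed the job in at about 14 s on the robot's clock. No verdict was reported.

- **Shaker knob:** I gripped it and pulled it up 35 mm to its detent. It rested there for over half a second, then I pushed it fully back down and let go. The tool came back to its grasp height (0.1876 m) with about 12 N of reaction, and the knob is at its starting pixels in both views.
- **Dust drawer:** I pulled it by the bar until it met its stop at about 30 N, then released and moved the gripper well clear. The two camera views give an opening of about 91 mm against the 90 mm stop, within the measuring error. Closing the jaws on the bar probably moved the drawer about 4 mm before the pull. That was after the knob was back down.
- **Left alone:** The damper handle is within a tenth of a pixel of where it started in both views. The tin, jar and sanding block look unmoved; I compared those by eye only.

No check failed or disagreed. After release the force on the tool was within about 1 N of zero.

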